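# Chock a third bottle into the row on the shaker

## Task

One more media bottle has to go on the shaker: slide the clamp bar back, take the bottle from the steel tray and lay it on its side on the mat, in line beside the two bottles already lying there, then slide the clamp bar up against the row so that all three lie snug, side by side, between the two bars and none can roll. They are glass: set the bottle down gently and do not ram or squeeze the row hard, and leave the tip box, beaker and tube rack where they stand.

Things in the scene. Friction and masses are not known exactly. Their poses are not given: they have to be found in the camera images.
- shaker: White bench-top orbital shaker, switched off and fixed, 310 (x) x 370 (y) mm, with a black rubber mat (244 x 330 mm) on its platform; mat top 115 mm above the origin. Steel rails run along y at x = -138 and +138 mm, end posts up to 153 mm high. A fixed steel bar 18 mm thick lies along x at y = -145 mm, axis 143 mm up. Bottles lie along x. Origin: on the table under its middle, z up.
- row_start (a point): Middle of the fixed bar's face that looks to the row (shaker x = 0, y = -136 mm), at the height of the mat top (115 mm above the table). Axes as the shaker's; the row of bottles grows from here along +y: in a tight row of three the bottle axes are 28, 84 and 140 mm from it along y.
- bar (a joint): Position of the sliding clamp bar along the shaker's y, in m: 0 when it presses a tight row of two bottles against the fixed bar, 0.056 for a tight row of three, 0.160 fully back at +y. It takes about 4 N to slide and stays where it is left; pushing loose bottles together takes a few newtons more.
- bar_grip (a point): Where to pinch the clamp bar's upright grey grip: in the middle of the block, 64 mm above the mat. The block is 26 mm along x and 12 mm along y, its top 15 mm above this point, its foot 45 mm below; it stands behind the bar, 24 mm to +y of the bar's axis. Axes as the shaker's. Pinch it with the fingers closing along x, or push it along y.
- bar_mid (a point): Middle of the sliding clamp bar, on its axis, 28 mm above the mat. The bar is round, of steel, 18 mm thick, along the shaker's x, with a black slide block (26 x 34 x 28 mm) on each rail. Axes as the shaker's.
- bottle_a: Round amber glass bottle with blue screw cap, 106 mm long, 0.22 kg, on its side on the mat next to the fixed bar. Cylindrical body 56 mm across, 68 mm long; cap 45 mm across, 26 mm long. Origin: on the axis in the middle of the cylindrical body, 28 mm above what it lies on; x runs along the axis to the cap (cap end +72 mm, bottom -34 mm). It rolls easily; y and z turn with it.
- bottle_b: A bottle like bottle_a, beside it on the mat, between it and the sliding bar. The two may lie some millimetres apart.
- bottle_c: A bottle like bottle_a, the third one, lying on its side in the steel tray; origin and axes as for bottle_a.
- tray: Low open stainless steel tray, 230 (x) x 200 (y) mm, rim 21 mm high, fixed on the table; inside floor 3 mm up. Origin: under its middle.
- tip_box: Bystander: closed grey and white pipette tip box, 122 x 84 x 58 mm, loose; origin under its middle.
- beaker: Bystander: small glass beaker, 70 mm across and 75 mm high, loose; origin under its middle.
- tube_rack: Bystander: white rack holding five capped tubes, 110 x 210 mm, 113 mm high, loose; origin under its middle.
Things that resemble listed ones, but are neither listed nor needed, are in the scene too. What is shaped like the bottle_c but green or yellow is not meant.

How it is judged:
On the way, in this order (a step that is already met when the one before it is completed fails the run):
1. the clamp bar is slid back far enough for a third bottle (at least a bottle's width free beside the second one) (value of joint bar above 0.085 m), for 0.2 s.
2. the third bottle lies on its side on the mat between the second bottle and the bar, let go (y of bottle_c in the frame of row_start between 0.12 and 0.27 m and z of bottle_c in the frame of row_start between 0.023 and 0.033 m and contact force between the fingers and bottle_c below 0.1 N), for 0.2 s.
At the end, for the whole second after the job is handed in: All three bottles lie at rest on their sides on the mat in one row (parallel to the bars within 0.12 rad; the third's middle -45 to +25 mm along x from row_start), with at most 6 mm of play in all between the fixed bar, the bottles and the clamp bar (value of joint bar below 0.062 m and y of bottle_a in the frame of row_start below 0.034 m and y of bottle_b in the frame of row_start between 0.075 and 0.09 m and y of bottle_c in the frame of row_start between 0.13 and 0.146 m and z of each of bottle_a, bottle_b, bottle_c in the frame of row_start below 0.033 m and z of bottle_c in the frame of row_start above 0.023 m and x of bottle_c in the frame of row_start between -0.045 and 0.025 m and angle between the x axis of each of bottle_a, bottle_b, bottle_c and the x axis of shaker, either way round below 0.12 rad and linear speed of each of bottle_c, bottle_b, bottle_a below 0.02 m/s); the robot touches nothing.
It fails at once if the third bottle is let fall onto the mat (out of the fingers more than 15 mm above where it will lie) (z of bottle_c in the frame of row_start above 0.043 m and contact force between the fingers and bottle_c below 0.05 N).
It fails at once if a bottle is rammed or squeezed hard against the shaker (over 60 N) (contact force between any of bottle_c, bottle_b, bottle_a and shaker above 60 N).
It fails at once if the tip box, beaker or tube rack is moved more than 30 mm (distance of any of tip_box, beaker, tube_rack from where it was at the start of the episode above 0.03 m).
It also fails if it takes over 58 s, if anything falls off the work surface, if the arm or the gripper's body presses on something with over 40 N, if the wrist force passes 120 N, or if a joint passes its speed limit or range.

## Robot

A 6-joint arm with a two-finger parallel gripper is mounted at the origin on the work surface. World frame = base frame: x ahead of the robot, y to its left, z up, the work surface at z = 0. Lengths are in m, angles in rad, forces in N, time in s.
With the tool pointing down it reaches from about 0.325 to 0.9 m from the base axis. Payload 3.5 kg.
Tool frame: the origin (TCP) lies at the very end of the fingers, on their centre line; the grasp point (between the pads) lies 19 mm behind it; x points along the fingers, z is the direction in which the jaws open and shut, and the axes are right-handed (so a half turn about x gives the same grasp; the last joint's range is limited). The gripper opens to 85 mm and grips with 20 to 120 N. Pads are 22 mm wide; open, the fingers measure 114 mm over their backs; the gripper's body (76 mm by 85 mm) begins 54 mm behind the grasp point. The pads swing forward as they close: fully open they stand 13 mm farther back than shut.
Start: joints at [-1.24, 0.276, -0.026, 1.268, 0, 1.467], TCP at [0.263, -0.567, 0.231] pointing down, gripper open.
Joint ranges: [-3.12, 3.12], [-0.85, 1.88], [-1.08, 1.24], [-1.95, 2.15], [-1.57, 1.53], [-3.14, 3.14]. Speed limits (rad/s): [2.57, 2.57, 3.14, 3.14, 3.14, 3.14].

## Interface

Orientations are given as a unit quaternion [x, y, z, w].
In Python, from rig import * gives the robot as it stands. The module is installed in compiled form; this text tells all that it offers.
- The arm moves only by the shell command python3 -m inch 'ROWS' [OPENING] [FORCE]. ROWS is JSON, a list that holds one entry, the list of rows, each a list of 4 numbers: the shift along the tool's x, y, z in units of 25 mm (1.0 is 25 mm), then the turn about the tool's x in units of 6 degrees (1.0 is 6 degrees). A call has 1 to 10 rows; each row shifts and turns the commanded pose from where the row before left it, along the tool's axes as they then stand; what a row does not reach is not made up. A row lasts 1/8 s, in which the tool goes at most 62.5 mm and 10.7 degrees, less where a joint would pass 70% of its speed; a pose out of reach is approached as far as the arm can. A call is refused whole if a number of a shift passes 1 or a number of a turn 1, either way. A call with a gripper value outside its range is refused whole. OPENING is the finger opening in mm, from 0 to 85.4, set as the call begins (- or left out, the last holds). The fingers move at their own pace and stop on an object; FORCE is the grip in N (left out, the last holds). Time passes only in rows, so rows that do not move let the fingers close. It gives the time, the measured TCP pose, the force and the opening at its end, in the units of the state.
- read_state(): the state, without advancing time (a new reading comes with each control period).
- capture(name): name is "side" or "top"; returns a dict with "image" (480x640x3 uint8, blue, green, red), "range_z" (480x640 float32, m along the optical axis (not along the pixel's ray), 0 where there is no reading), "fx", "fy", "cx", "cy" (pixels), "distortion" ([k1, k2, p1, p2, k3] as OpenCV has them; the pictures are not rectified), "xyz" and "rotation" of the camera in the world. Camera axes: x right, y up, looking along -z (the intrinsics and any distortion apply to the point x, -y, -z); pixel columns grow to the right and rows downward; lengths in m; the calibration is good to about 2 mm. A picture is of the moment at which its call begins.
- job_done(): hands the job in, once; it reports no verdict.
The state is a dict: "clock": time; "joints": joint angles; "joint_vel": joint speeds; "joint_efforts": joint torques, N m; "eef_pos": TCP position; "tool_rot": TCP orientation; "ft_force": force on the tool from outside, world axes, zero at the start; "wrist_torque": the same for the moment, N m; "opening": finger opening in m.
Only numpy, scipy, OpenCV 4.12 (cv2) and the standard library are available. Lean on these libraries where they do the work, as an engineer would, in place of code of your own. Each camera call takes 0.05 s, during which the arm holds its last target. There are 200 camera calls.

## Working session

There is one attempt and no reset: what is moved stays moved. The work goes in short steps, Python scripts to look and compute and a shell command to move; the robot and the scene stay as the last step left them, time stands still between calls to the robot, and variables do not carry over. Pictures are saved under pics/ and viewed, about 8 in all and at most 12, crops included, and the job is handed in when it is done.

```bash
mkdir -p pics; cat > h.py <<'E'
from rig import *
import numpy as np, cv2
from scipy.spatial.transform import Rotation as R
def rot(c):
    r=np.array(c["rotation"],float)
    return r if r.shape==(3,3) else R.from_quat(r).as_matrix()
def ray(c,px):
    K=np.array([[c["fx"],0,c["cx"]],[0,c["fy"],c["cy"]],[0,0,1]])
    u=cv2.undistortPoints(np.array(px,float).reshape(-1,1,2),K,np.array(c["distortion"],float)).reshape(-1,2)
    return np.c_[u[:,0],-u[:,1],-np.ones(len(u))]@rot(c).T
def plane(c,px,z):
    d=ray(c,px);o=np.array(c["xyz"]);return o+d*((z-o[2])/d[:,2])[:,None]
def deep(c,px):
    d=ray(c,px);p=np.array(px,int).reshape(-1,2)
    return np.array(c["xyz"])+d*c["range_z"][p[:,1],p[:,0]][:,None]
E
python3 - <<'E'
from h import *
import pickle
s=read_state();print(s)
for n in("top","side"):
    c=capture(n);pickle.dump(c,open(n+".pkl","wb"));cv2.imwrite(f"pics/{n}0.png",c["image"]);print(n,c["xyz"],c["rotation"],c["fx"],c["distortion"])
E
```

```text
{'clock': 0.0, 'joints': array([-1.24040032e+00,  2.77141415e-01, -2.79090933e-02,  1.26799657e+00,
        1.73992908e-05,  1.46740394e+00]), 'joint_vel': array([ 1.15713251e-04,  6.47675671e-04, -1.32919024e-03,  2.84980229e-04,
       -9.74753334e-05,  4.64021582e-04]), 'joint_efforts': array([-7.87539939e-04, -4.45504260e+01,  2.95205963e+01,  1.63684337e-02,
       -1.34761112e-04, -1.62512052e-06]), 'eef_pos': array([ 0.26243698, -0.5663617 ,  0.23014119]), 'tool_rot': array([ 0.38118636,  0.59650266, -0.38018606,  0.59526473]), 'ft_force': array([ 0.44911203, -0.36586033,  0.3449002 ]), 'wrist_torque': array([ 0.07273296, -0.00645504, -0.02523089]), 'opening': 0.08522708013744629}
top [0.43899474 0.02286123 1.34428557] [ 0.01794077 -0.03162398 -0.70078688  0.71244354] 481.30165114121394 [-0.03199663  0.          0.          0.          0.        ]
side [-0.15862809  0.91289623  1.34701345] [-0.11334539  0.34499584  0.87740307 -0.3135196 ] 585.196820388053 [-0.15247737  0.          0.          0.          0.        ]
```

View pics/top0.png

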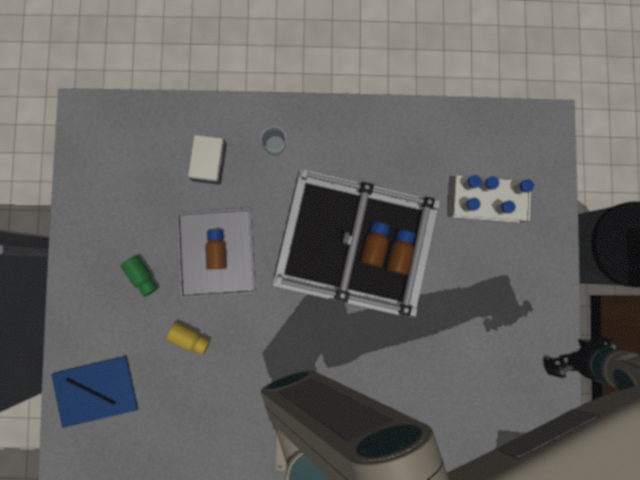

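View pics/side0.png

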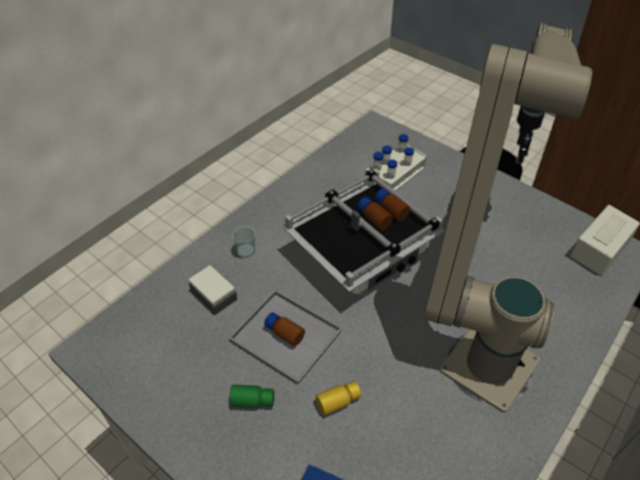

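```bash
cat > meas.py <<'E'
from h import *
def cloud(c):
    v,u=np.mgrid[0:480,0:640];px=np.c_[u.ravel(),v.ravel()]
    return deep(c,px).reshape(480,640,3)
def bottles(c,P,xmin=150,xmax=450):
    hsv=cv2.cvtColor(c["image"],cv2.COLOR_BGR2HSV)
    am=((hsv[...,0]<14)&(hsv[...,1]>120)&(hsv[...,2]>40)).astype(np.uint8)
    bl=((hsv[...,0]>100)&(hsv[...,0]<125)&(hsv[...,1]>130)&(hsv[...,2]>50)).astype(np.uint8)
    for nm,m in(("amber",am),("cap",bl)):
        m[:,:xmin]=0;m[:,xmax:]=0;m[300:]=0
        n,l,st,ce=cv2.connectedComponentsWithStats(m)
        for i in range(1,n):
            if st[i,4]>40:
                q=P[l==i];yield nm,ce[i],st[i,4],q
if __name__=="__main__":
    import pickle
    c=pickle.load(open("top.pkl","rb"));P=cloud(c)
    for nm,ce,n,q in bottles(c,P):
        zt=np.percentile(q[:,2],95)
        print(nm,ce.round(1),n,"ztop",zt.round(4),"center@axis",plane(c,[ce],zt-.02)[0].round(4))
    hsv=cv2.cvtColor(c["image"],cv2.COLOR_BGR2HSV)
    z=P[...,2]
    sub=np.zeros_like(z,bool);sub[160:325,265:450]=1
    m=sub&(z>.09)&(z<.2)
    r=cv2.minAreaRect((P[m][:,:2]*1000).astype(np.float32));print("shaker rect",r)
    mat=sub&(hsv[...,2]<45)&(abs(z-.115)<.006)
    r=cv2.minAreaRect((P[mat][:,:2]*1000).astype(np.float32));print("mat rect",r,np.median(z[mat]))
    g=sub&(z>.18);print("grip",g.sum(),np.argwhere(g).mean(0) if g.any() else 0,P[g].mean(0),P[g].min(0),P[g].max(0))
    im=cv2.resize(c["image"][160:330,170:450],None,fx=2.8,fy=2.8,interpolation=cv2.INTER_CUBIC);cv2.imwrite("pics/crop1.png",im)
E
python3 meas.py
```

```text
amber [374.8 249.9] 603 ztop 0.1719 center@axis [ 0.4907 -0.1419  0.1519]
amber [215.3 254.3] 410 ztop 0.0617 center@axis [0.4765 0.2742 0.0417]
amber [400.4 257.6] 578 ztop 0.1718 center@axis [ 0.4727 -0.2059  0.1518]
cap [380.  227.4] 185 ztop 0.1665 center@axis [ 0.5477 -0.1551  0.1465]
cap [405.6 235.4] 187 ztop 0.166 center@axis [ 0.5288 -0.2199  0.146 ]
cap [214.7 234.3] 122 ztop 0.0561 center@axis [0.531  0.2786 0.0361]
shaker rect ((509.5763854980469, -100.05027770996094), (370.68695068359375, 310.07379150390625), 77.93465423583984)
mat rect ((511.6306457519531, -93.51042175292969), (307.7851257324219, 239.14236450195312), 77.82022094726562) 0.11444656617179305
grip 172 [239.25       352.90697674] [ 0.46340932 -0.00495805  0.9822987 ] [ 0.43899474 -0.07182495  0.18425081] [0.52900587 0.02286123 1.34428557]
```

View pics/crop1.png

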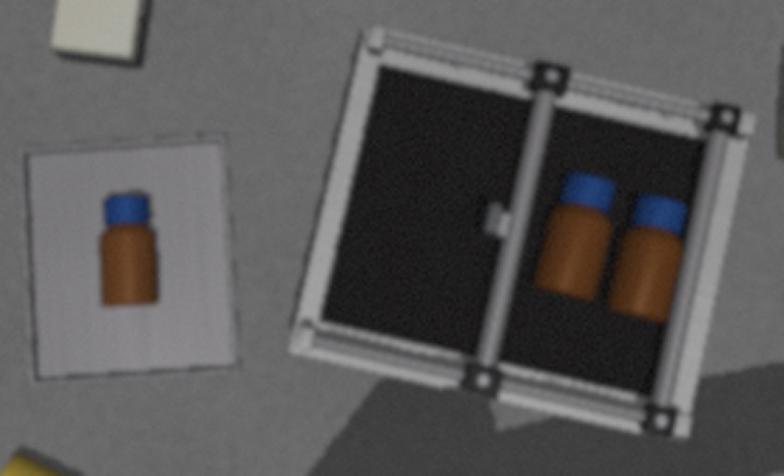

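Candidates: amber bottle in the tray at (216,249), which is bottle_c. Green (139,275) and yellow (188,338) are decoys. Amber (376,243) and (402,252) are b and a on the mat. The crop confirms the amber one with a blue cap lying in the tray. The shaker rectangle comes out at 371 x 310 mm as specified, yaw about -12°.

```bash
cat > go.py <<'E'
from h import *
YAW=np.deg2rad(-12.1);C=np.array([.5096,-.1000])
SX=np.array([np.cos(YAW),np.sin(YAW)]);SY=np.array([-SX[1],SX[0]])
RS=C-.136*SY
def sh(x,y,z): return np.r_[RS+x*SX+y*SY,.115+z]   # row_start frame -> world
def inv(p): d=np.array(p)[:2]-RS; return np.array([d@SX,d@SY,p[2]-.115])
def plan(p,ang):  # p TCP target, ang: world angle(deg) of jaw axis (mod 180)
    s=read_state();r=R.from_quat(s["tool_rot"]);M=r.as_matrix();a=np.rad2deg(np.arctan2(M[1,2],M[0,2]))
    t=(ang-a+90)%180-90
    M2=M  # shift in present axes
    print("clock",s["clock"],"tcp",s["eef_pos"].round(4),"row frame",inv(s["eef_pos"]).round(4),"toolx",M[:,0].round(3),"jaw",round(a,1),"j6",s["joints"][5].round(2),"F",s["ft_force"].round(1),"open",round(s["opening"],4))
    print("turn world deg",round(t,2)," row turn units (tool x down => sign -)",round(-t/6,2),"or",round(-(t-180*np.sign(t))/6,2))
    d=np.array(p)-s["eef_pos"]
    print("shift now-axes units",(M.T@d/.025).round(2)," after-turn axes",((r*R.from_euler('x',-t,degrees=True)).as_matrix().T@d/.025).round(2))
E
python3 - <<'E'
from go import *;from meas import *;import pickle
c=pickle.load(open("top.pkl","rb"));P=cloud(c)
z=P[...,2];g=np.zeros_like(z,bool);g[225:255,335:365]=1;g&=(z>.18)&(z<.22)
print("grip depth",g.sum(),[inv(p).round(4) for p in P[g][::4]], inv(P[g].mean(0)))
print("row_start",RS,"a,b",inv([.4727,-.2059,.14]),inv([.4907,-.1419,.14]))
w=[.02]
print("grip via ray",inv(plane(c,[[347.5,238.6]],.194)[0]))
q=inv(P[g].mean(0));t=sh(q[0],q[1],.064-.019);print(t);plan(t,-12.1)
E
```

```text
grip depth 54 [array([0.0112, 0.1749, 0.0752]), array([0.0084, 0.1767, 0.0735]), array([0.0103, 0.1674, 0.0765]), array([0.0073, 0.1693, 0.0779]), array([0.0046, 0.171 , 0.0754]), array([0.0016, 0.1729, 0.0766]), array([-0.0012,  0.1766,  0.0693]), array([0.0005, 0.1676, 0.0751]), array([-0.003 ,  0.1718,  0.0758]), array([-0.0067,  0.1761,  0.0795]), array([-0.0044,  0.1666,  0.0771]), array([-0.0071,  0.1684,  0.0759]), array([-0.0099,  0.1701,  0.0745]), array([-0.0123,  0.1696,  0.0748])] [-0.00017914  0.17099154  0.07629034]
row_start [ 0.48109188 -0.23297852] a,b [-0.0138816   0.02471783  0.025     ] [-0.00969709  0.09106909  0.025     ]
grip via ray [-0.00094687  0.16633568  0.079     ]
[ 0.51675971 -0.06574831  0.16      ]
clock 0.1 tcp [ 0.2625 -0.5664  0.2302] row frame [-0.1439 -0.3719  0.1152] toolx [-0.001  0.002 -1.   ] jaw -65.1 j6 1.47 F [-0.2 -1.   0.2] open 0.0855
turn world deg 53.05  row turn units (tool x down => sign -) -8.84 or 21.16
shift now-axes units [  2.84  17.65 -13.89]  after-turn axes [ 2.84 21.71  5.75]
```

```bash
python3 -m inch '[[[0,0,0,-1],[0,0,0,-1],[0,0,0,-1],[0,0,0,-1],[0,0,0,-1],[0,0,0,-1],[0,0,0,-1],[0,0,0,-1],[0,0,0,-0.84]]]' 70
python3 -m inch '[[[0,1,0.26,0],[0,1,0.26,0],[0,1,0.26,0],[0,1,0.26,0],[0,1,0.26,0],[0,1,0.26,0],[0,1,0.26,0],[0,1,0.26,0],[0,1,0.26,0],[0,1,0.26,0]]]'
python3 -m inch '[[[0,1,0.26,0],[0,1,0.26,0],[0,1,0.26,0],[0,1,0.26,0],[0,1,0.26,0],[0,1,0.26,0],[0,1,0.26,0],[0,1,0.26,0],[0,1,0.26,0],[0,1,0.26,0]]]'
python3 -c "
from go import *
plan(sh(0,.170,.045),-12.1)"
```

```text
clock: 1.23
eef_pos: [0.2625, -0.5666, 0.2306]
tool_rot: [0.074, 0.703, -0.073, 0.703]
ft_force: [-0.6, 0.3, -0.1]
opening: 0.0699
clock: 2.48
eef_pos: [0.3792, -0.3342, 0.2314]
tool_rot: [0.074, 0.703, -0.074, 0.703]
ft_force: [0.3, -0.9, 0.2]
opening: 0.0698
clock: 3.72
eef_pos: [0.4946, -0.1035, 0.2315]
tool_rot: [0.074, 0.703, -0.074, 0.703]
ft_force: [0.0, -0.7, -0.1]
opening: 0.07
clock 3.725 tcp [ 0.4946 -0.1035  0.2315] row frame [-0.0139  0.1294  0.1165] toolx [ 0. -0. -1.] jaw -12.1 j6 1.45 F [ 0.  -0.7 -0.1] open 0.07
turn world deg -0.03  row turn units (tool x down => sign -) 0.01 or -29.99
shift now-axes units [2.86 1.62 0.56]  after-turn axes [2.86 1.62 0.56]
```

```bash
python3 -m inch '[[[0,0.81,0.28,0],[0,0.81,0.28,0],[0,0,0,0],[0.7,0,0,0],[0.7,0,0,0],[0.7,0,0,0],[0.7,0,0,0],[0,0,0,0]]]' 60
python3 -c "
from go import *
plan(sh(0,.170,.045),-12.1)
c=capture('top');cv2.imwrite('pics/c2.png',cv2.resize(c['image'][150:330,260:450],None,fx=3,fy=3));c=capture('side');cv2.imwrite('pics/c3.png',cv2.resize(c['image'][150:300,280:450],None,fx=3.5,fy=3.5))"
```

```text
clock: 4.72
eef_pos: [0.515, -0.0686, 0.159]
tool_rot: [0.075, 0.705, -0.074, 0.702]
ft_force: [0.1, 0.4, 0.3]
opening: 0.0604
clock 4.725 tcp [ 0.515  -0.0686  0.159 ] row frame [-0.0013  0.1678  0.044 ] toolx [-0.004  0.001 -1.   ] jaw -12.1 j6 1.53 F [0.1 0.4 0.3] open 0.0604
turn world deg 0.03  row turn units (tool x down => sign -) -0.01 or 29.99
shift now-axes units [-0.04  0.09  0.05]  after-turn axes [-0.04  0.09  0.05]
```

View pics/c3.png

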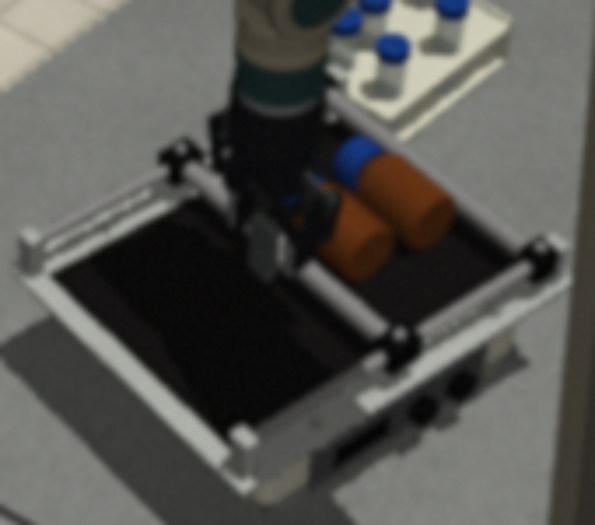

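The side crop shows the grey grip at about (262,250) under the gripper, with the fingers straddling it in front of the bar. I'll close and check for an opening of 26 mm.

```bash
python3 -m inch '[[[0,0.1,0,0],[0,0,0,0],[0,0,0,0],[0,0,0,0],[0,0,0,0]]]' 15 40
python3 -m inch '[[[0,0.5,0,0],[0,0.7,0,0],[0,0.7,0,0],[0,0.7,0,0]]]'
```

```text
clock: 5.45
eef_pos: [0.5199, -0.0667, 0.1627]
tool_rot: [0.074, 0.701, -0.075, 0.705]
ft_force: [5.5, -0.1, 0.1]
opening: 0.0254
clock: 5.95
eef_pos: [0.5333, -0.0045, 0.1627]
tool_rot: [0.073, 0.701, -0.077, 0.705]
ft_force: [4.0, -6.2, 0.0]
opening: 0.0251
```

```bash
python3 -m inch '[[[0,0.7,0,0],[0,0.7,0,0],[0,0.7,0,0],[0,0.3,0,0],[0,0,0,0]]]'
python3 -c "
from go import *
plan(sh(0,.302,.045),-12.1)"
```

```text
clock: 6.58
eef_pos: [0.5462, 0.0555, 0.1627]
tool_rot: [0.074, 0.701, -0.075, 0.705]
ft_force: [5.6, -2.4, -0.4]
opening: 0.0254
clock 6.575 tcp [0.5462 0.0555 0.1627] row frame [0.0032 0.2957 0.0477] toolx [ 0.005 -0.002 -1.   ] jaw -12.1 j6 1.77 F [ 5.6 -2.4 -0.4] open 0.0254
turn world deg -0.01  row turn units (tool x down => sign -) 0.0 or -30.0
shift now-axes units [ 0.11  0.25 -0.13]  after-turn axes [ 0.11  0.25 -0.13]
```

```bash
python3 -m inch '[[[0,0,0,0],[0,0,0,0],[0,0,0,0],[-0.5,0,0,0],[-0.8,0,0,0],[-0.8,0,0,0],[-0.8,0,0,-1],[-0.5,0,0,-1],[0,0,0,-1],[0,0,0,-1]]]' 60
python3 -m inch '[[[0,0,0,-1],[0,0,0,-1],[0,0,0,-1],[0,0,0,-1],[0,0,0,-1],[0,0,0,-1],[0,0,0,-1],[0,0,0,-1],[0,0,0,-1],[0,0,0,-1]]]' 85
python3 -m inch '[[[0,0,0,-1],[0,0,0,-1],[0,0,0,-1],[0,0,0,-0.8]]]'
python3 - <<'E'
from go import *;from meas import *
c=capture('top');P=cloud(c)
for nm,ce,n,q in bottles(c,P,150,260):
    p=plane(c,[ce],.031)[0];print(nm,ce,p)
z=P[...,2];hsv=cv2.cvtColor(c["image"],cv2.COLOR_BGR2HSV)
cv2.imwrite('pics/c4.png',cv2.resize(c['image'][130:340,150:450],None,fx=2.6,fy=2.6))
plan([.474,.2735,.012],94.6)
E
```

```text
clock: 7.82
eef_pos: [0.5439, 0.0558, 0.2477]
tool_rot: [-0.075, 0.703, 0.074, 0.704]
ft_force: [0.0, 0.6, 0.6]
opening: 0.0602
clock: 9.07
eef_pos: [0.5437, 0.0558, 0.2473]
tool_rot: [-0.416, 0.571, 0.416, 0.572]
ft_force: [0.6, 0.2, -0.1]
opening: 0.0852
clock: 9.57
eef_pos: [0.5437, 0.0558, 0.2473]
tool_rot: [0.521, -0.478, -0.521, -0.479]
ft_force: [0.2, -0.7, 0.3]
opening: 0.0854
amber [215.40306122 254.25510204] [0.47696319 0.27599799 0.031     ]
cap [214.81300813 234.30894309] [0.53133802 0.27926028 0.031     ]
clock 9.625 tcp [0.5437 0.0558 0.2473] row frame [0.0007 0.2955 0.1323] toolx [ 0.001 -0.    -1.   ] jaw 95.0 j6 -0.1 F [ 0.6 -0.9  0.4] open 0.0854
turn world deg -0.35  row turn units (tool x down => sign -) 0.06 or -29.94
shift now-axes units [9.41 2.04 8.92]  after-turn axes [9.41 2.09 8.9 ]
```

View pics/c4.png

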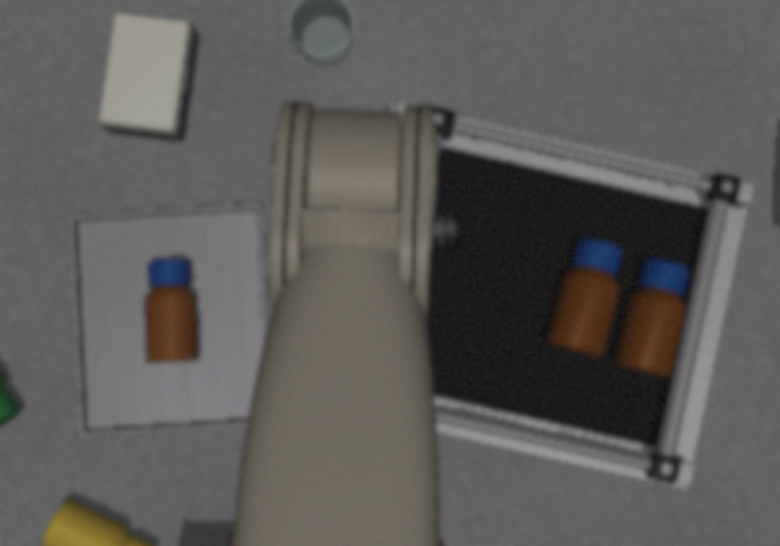

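```bash
python3 -m inch '[[[0,0.23,1,0],[0,0.23,1,0],[0,0.23,1,0],[0,0.23,1,0],[0,0.23,1,0],[0,0.23,1,0],[0,0.23,1,0],[0,0.23,1,0],[0,0.23,0.96,0],[0,0,0,0]]]'
python3 -m inch '[[[0.8,0,0,0],[1,0,0,0],[1,0,0,0],[1,0,0,0],[1,0,0,0],[1,0,0,0],[0,0,0,0]]]'
python3 -c "
from go import *
plan([.474,.275,.011],94.4)
c=capture('side');cv2.imwrite('pics/c5.png',cv2.resize(c['image'][230:400,210:380],None,fx=3.2,fy=3.2))"
```

```text
clock: 10.88
eef_pos: [0.4733, 0.276, 0.247]
tool_rot: [0.521, -0.478, -0.52, -0.479]
ft_force: [0.2, -0.1, -0.1]
opening: 0.0854
clock: 11.75
eef_pos: [0.4722, 0.2733, 0.0996]
tool_rot: [-0.519, 0.481, 0.52, 0.478]
ft_force: [0.6, 0.1, 0.4]
opening: 0.0852
clock 11.75 tcp [0.4722 0.2733 0.0996] row frame [-0.1148  0.4931 -0.0154] toolx [-0.004 -0.002 -1.   ] jaw 94.6 j6 0.33 F [0.6 0.1 0.4] open 0.0852
turn world deg -0.21  row turn units (tool x down => sign -) 0.04 or -29.96
shift now-axes units [ 3.55 -0.09  0.07]  after-turn axes [ 3.55 -0.09  0.07]
```

View pics/c5.png

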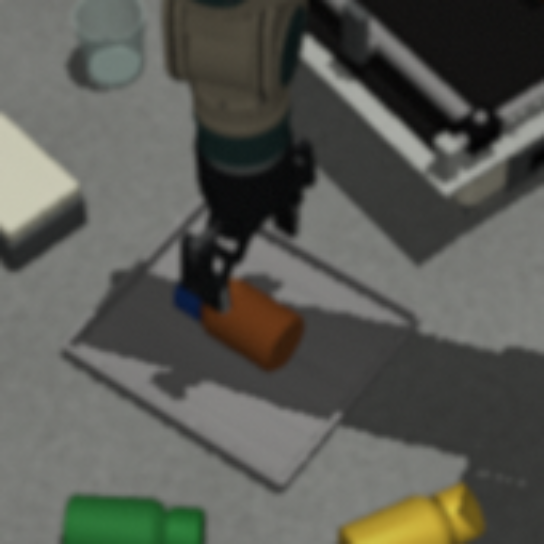

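The gripper straddles the amber bottle (body at about (250,325), cap at (188,300) in the crop). Descend and grip.

```bash
python3 -m inch '[[[0.8,0,0.07,0],[0.8,0,0,0],[0.8,0,0,0],[0.7,0,0,0],[0.4,0,0,0],[0,0,0,0]]]'
python3 -m inch '[[[0,0,0,0],[0,0,0,0],[0,0,0,0],[0,0,0,0],[0,0,0,0]]]' 40 30
```

```text
clock: 12.55
eef_pos: [0.4732, 0.2764, 0.0135]
tool_rot: [-0.52, 0.479, 0.52, 0.479]
ft_force: [0.2, 1.2, 0.4]
opening: 0.0852
clock: 13.18
eef_pos: [0.4743, 0.2766, 0.0148]
tool_rot: [0.52, -0.479, -0.52, -0.48]
ft_force: [-1.1, -2.1, 5.9]
opening: 0.0552
```

```bash
python3 -m inch '[[[-0.4,0,0,0],[-1,0,0,0],[-1,0,0,0],[-1,0,0,0],[-1,0,0,0],[-1,0,0,0],[-1,0,0,0],[-1,0,0,0],[-1,0,0,0],[-1,0,0,0]]]'
python3 -m inch '[[[0,0,0,1],[0,0,0,1],[0,0,0,0.75],[0,0,0,0]]]'
python3 -c "
from go import *
plan(sh(-.01,.190,.012),77.9)"
```

```text
clock: 14.42
eef_pos: [0.4727, 0.2765, 0.2492]
tool_rot: [-0.52, 0.479, 0.521, 0.479]
ft_force: [0.2, -0.4, -3.0]
opening: 0.055
clock: 14.92
eef_pos: [0.4728, 0.2765, 0.2484]
tool_rot: [-0.446, 0.549, 0.447, 0.548]
ft_force: [0.1, 0.0, -2.5]
opening: 0.0552
clock 14.925 tcp [0.4728 0.2765 0.2484] row frame [-0.1149  0.4964  0.1334] toolx [-0.001 -0.    -1.   ] jaw 78.3 j6 0.62 F [ 0.1  0.  -2.5] open 0.0552
turn world deg -0.36  row turn units (tool x down => sign -) 0.06 or -29.94
shift now-axes units [  4.85  -4.13 -12.28]  after-turn axes [  4.85  -4.2  -12.26]
```

```bash
python3 -m inch '[[[0,-0.34,-0.98,0.06],[0,-0.34,-1,0],[0,-0.34,-1,0],[0,-0.34,-1,0],[0,-0.34,-1,0],[0,-0.34,-1,0],[0,-0.34,-1,0],[0,-0.34,-1,0],[0,-0.34,-1,0],[0,-0.34,-1,0]]]'
python3 -m inch '[[[0,-0.4,-1,0],[0,-0.4,-1,0],[0,0,-0.28,0],[0,0,0,0],[0.7,0,0,0],[0.8,0,0,0],[0.8,0,0,0],[0.8,0,0,0],[0,0,0,0]]]'
python3 - <<'E'
from go import *;from meas import *
c=capture('top');P=cloud(c)
for nm,ce,n,q in bottles(c,P,260,450): print(nm,ce,n,inv(plane(c,[ce],.151)[0]).round(4))
cv2.imwrite('pics/c6.png',cv2.resize(c['image'][150:330,260:450],None,fx=3,fy=3))
plan(sh(-.01,.190,.012),77.9)
E
```

```text
clock: 16.18
eef_pos: [0.5039, 0.0142, 0.2486]
tool_rot: [-0.444, 0.55, 0.445, 0.55]
ft_force: [0.6, -0.5, -2.5]
opening: 0.0552
clock: 17.3
eef_pos: [0.5091, -0.0437, 0.1684]
tool_rot: [-0.443, 0.551, 0.446, 0.549]
ft_force: [-0.1, -0.5, -2.5]
opening: 0.0552
amber [380.39700375 250.92883895] 267 [-0.0089  0.0769  0.036 ]
amber [400.85424354 257.91328413] 542 [-0.0143  0.0233  0.036 ]
cap [384.51190476 228.58333333] 84 [0.048  0.0789 0.036 ]
cap [405.66483516 235.37362637] 182 [0.0434 0.0235 0.036 ]
clock 17.35 tcp [ 0.5103 -0.0441  0.1698] row frame [-0.011   0.1908  0.0548] toolx [-0.003  0.001 -1.   ] jaw 77.9 j6 -0.0 F [ 0.2 -0.8 -2.5] open 0.0552
turn world deg -0.0  row turn units (tool x down => sign -) 0.0 or -30.0
shift now-axes units [ 1.71 -0.04 -0.03]  after-turn axes [ 1.71 -0.04 -0.03]
```

View pics/c6.png

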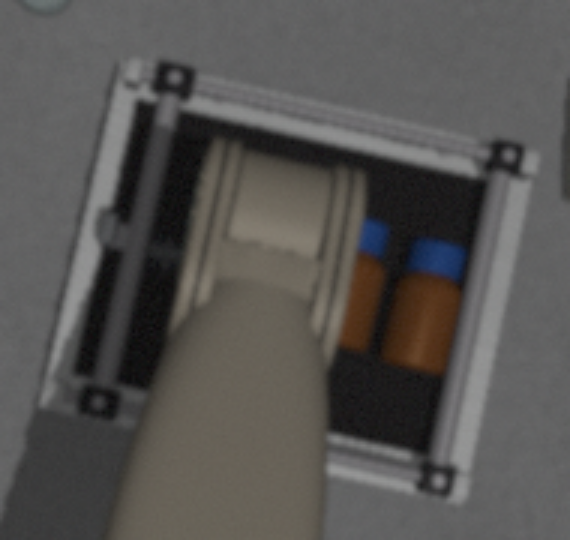

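```bash
python3 -m inch '[[[0.5,0,0,0],[0.5,0,0,0],[0.35,0,0,0],[0.2,0,0,0],[0,0,0,0]]]'
python3 -m inch '[[[0.06,0,0,0],[0.06,0,0,0],[0,0,0,0]]]'
```

```text
clock: 17.98
eef_pos: [0.5114, -0.0451, 0.1321]
tool_rot: [-0.444, 0.55, 0.444, 0.55]
ft_force: [-0.5, -0.5, -2.2]
opening: 0.0556
clock: 18.35
eef_pos: [0.5118, -0.0451, 0.1297]
tool_rot: [-0.444, 0.55, 0.444, 0.55]
ft_force: [-0.1, 0.3, -2.2]
opening: 0.0549
```

```bash
python3 -m inch '[[[0.06,0,0,0],[0.04,0,0,0],[0,0,0,0]]]'
python3 -m inch '[[[0.03,0,0,0],[0,0,0,0]]]'
```

```text
clock: 18.73
eef_pos: [0.5117, -0.0451, 0.127]
tool_rot: [-0.444, 0.55, 0.444, 0.55]
ft_force: [0.8, 0.2, -2.3]
opening: 0.0552
clock: 18.98
eef_pos: [0.5117, -0.0451, 0.1268]
tool_rot: [-0.444, 0.55, 0.444, 0.55]
ft_force: [-2.4, 0.0, 2.5]
opening: 0.0551
```

Touchdown: z force rose from -2.3 to +2.5 N. Release.

```bash
python3 -m inch '[[[0,0,0,0],[0,0,0,0],[0,0,0,0],[0,0,0,0],[-0.4,0,0,0],[-0.7,0,0,0],[-0.9,0,0,0],[-1,0,0,0],[-1,0,0,0],[-0.6,0,0,0]]]' 80
python3 -m inch '[[[-0.3,0,0,1],[0,0,1,1],[0,0,1,1],[0,0,1,1],[0,0,0,1],[0,0,0,1],[0,0,0,1],[0,0,0,1],[0,0,0,1],[0,0,0,1]]]' 60
python3 -m inch '[[[0,0,0,1],[0,0,0,1],[0,0,0,1],[0,0,0,1],[0,0,0,1]]]'
python3 - <<'E'
from go import *;from meas import *
c=capture('top');P=cloud(c)
for nm,ce,n,q in bottles(c,P,260,450): print(nm,ce,n,inv(plane(c,[ce],.146)[0]).round(4))
cv2.imwrite('pics/c7.png',cv2.resize(c['image'][150:330,260:450],None,fx=3,fy=3))
plan(sh(0.002,.2965,.047),-12.1)
E
```

```text
clock: 20.23
eef_pos: [0.5125, -0.0453, 0.2434]
tool_rot: [-0.445, 0.55, 0.443, 0.551]
ft_force: [-0.3, -0.9, 1.2]
opening: 0.0798
clock: 21.48
eef_pos: [0.5421, 0.0231, 0.2487]
tool_rot: [-0.108, 0.699, 0.108, 0.699]
ft_force: [-0.7, 0.6, 0.7]
opening: 0.0601
clock: 22.1
eef_pos: [0.5421, 0.023, 0.2488]
tool_rot: [0.076, 0.703, -0.076, 0.703]
ft_force: [0.3, -0.5, -0.0]
opening: 0.0599
amber [341.12714777 241.53264605] 291 [-0.0078  0.1771  0.031 ]
amber [374.88111888 249.93706294] 572 [-0.0092  0.0902  0.031 ]
amber [400.6032316  257.68402154] 557 [-0.0136  0.0231  0.031 ]
cap [344.44642857 219.02678571] 112 [0.0492 0.1815 0.031 ]
cap [380.11956522 227.50543478] 184 [0.0487 0.0896 0.031 ]
cap [405.62359551 235.28089888] 178 [0.0442 0.0228 0.031 ]
clock 22.15 tcp [0.5421 0.0231 0.2487] row frame [0.006  0.2631 0.1337] toolx [-0.001  0.    -1.   ] jaw -12.5 j6 1.71 F [-0.4 -0.7  0. ] open 0.06
turn world deg 0.38  row turn units (tool x down => sign -) -0.06 or 29.94
shift now-axes units [ 3.47  1.33 -0.17]  after-turn axes [ 3.47  1.33 -0.16]
```

View pics/c7.png

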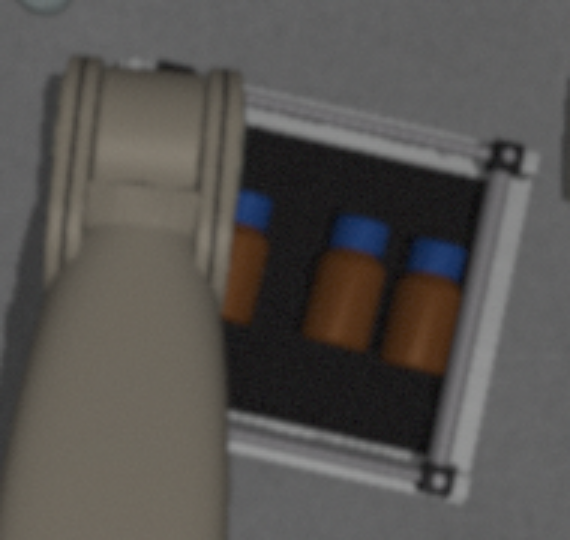

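All three bottles lie on the mat: a (430,305), b (350,280), and c (245,260) partly under the arm. Pinch the grip again.

```bash
python3 -m inch '[[[0,0.67,-0.16,-0.06],[0,0.66,0,0],[0,0,0,0],[0.8,0,0,0],[0.9,0,0,0],[0.9,0,0,0],[0.8,0,0,0],[0,0,0,0]]]'
python3 -m inch '[[[0,0,0,0],[0,0,0,0],[0,0,0,0],[0,0,0,0]]]' 15 30
python3 -c "
from go import *
plan(sh(0,.201,.047),-12.1)"
```

```text
clock: 23.15
eef_pos: [0.5436, 0.0565, 0.1621]
tool_rot: [0.072, 0.705, -0.073, 0.702]
ft_force: [0.3, 0.4, 1.1]
opening: 0.0602
clock: 23.65
eef_pos: [0.5464, 0.0564, 0.1652]
tool_rot: [0.073, 0.702, -0.073, 0.704]
ft_force: [-0.2, 0.3, 4.5]
opening: 0.0255
clock 23.65 tcp [0.5464 0.0564 0.1652] row frame [0.0031 0.2967 0.0502] toolx [ 0.003  0.    -1.   ] jaw -11.8 j6 1.76 F [-0.2  0.3  4.5] open 0.0255
turn world deg -0.29  row turn units (tool x down => sign -) 0.05 or -29.95
shift now-axes units [ 0.12 -3.83 -0.15]  after-turn axes [ 0.12 -3.83 -0.13]
```

```bash
python3 -m inch '[[[0,-0.3,0,0],[0,-0.4,0,0],[0,-0.4,0,0],[0,-0.3,0,0],[0,-0.2,0,0],[0,-0.15,0,0],[0,-0.15,0,0],[0,-0.15,0,0],[0,-0.15,0,0]]]'
python3 -m inch '[[[0,-0.15,0,0],[0,-0.15,0,0],[0,-0.15,0,0],[0,-0.15,0,0],[0,-0.15,0,0],[0,-0.15,0,0],[0,-0.15,0,0],[0,0,0,0]]]'
python3 - <<'E'
from go import *;from meas import *
c=capture('top');P=cloud(c)
for nm,ce,n,q in bottles(c,P,260,450): print(nm,ce,n,inv(plane(c,[ce],.146)[0]).round(4))
plan(sh(0,.201,.047),-12.1)
E
```

```text
clock: 24.78
eef_pos: [0.535, 0.0037, 0.1652]
tool_rot: [0.074, 0.703, -0.071, 0.704]
ft_force: [-0.2, 4.6, 6.8]
opening: 0.0255
clock: 25.78
eef_pos: [0.5294, -0.0224, 0.1651]
tool_rot: [0.073, 0.703, -0.072, 0.704]
ft_force: [-1.0, 3.1, 7.8]
opening: 0.025
amber [374.85340314 250.05410122] 573 [-0.0095  0.0902  0.031 ]
amber [400.49382716 257.6031746 ] 567 [-0.0134  0.0234  0.031 ]
cap [380.06703911 227.5027933 ] 179 [0.0487 0.0897 0.031 ]
cap [405.75824176 235.3956044 ] 182 [0.044  0.0224 0.031 ]
clock 25.825 tcp [ 0.5294 -0.0224  0.1652] row frame [0.0031 0.216  0.0502] toolx [ 0.002  0.002 -1.   ] jaw -11.8 j6 1.61 F [-1.7  2.5  7.1] open 0.0255
turn world deg -0.32  row turn units (tool x down => sign -) 0.05 or -29.95
shift now-axes units [ 0.13 -0.6  -0.13]  after-turn axes [ 0.13 -0.6  -0.12]
```

```bash
python3 -m inch '[[[0,-0.1,0,0],[0,-0.1,0,0],[0,-0.1,0,0],[0,0,0,0]]]'
python3 -m inch '[[[0,-0.08,0,0],[0,-0.08,0,0],[0,0,0,0]]]'
python3 -m inch '[[[0,-0.06,0,0],[0,0,0,0]]]'
```

```text
clock: 26.32
eef_pos: [0.5279, -0.0295, 0.1652]
tool_rot: [0.074, 0.703, -0.072, 0.704]
ft_force: [-1.0, 4.0, 7.4]
opening: 0.0257
clock: 26.7
eef_pos: [0.5271, -0.0333, 0.1652]
tool_rot: [0.074, 0.703, -0.072, 0.704]
ft_force: [-1.5, 4.1, 7.7]
opening: 0.0252
clock: 26.95
eef_pos: [0.5268, -0.0348, 0.1652]
tool_rot: [0.074, 0.703, -0.071, 0.704]
ft_force: [-1.2, 4.4, 7.2]
opening: 0.0251
```

```bash
python3 -m inch '[[[0,-0.06,0,0],[0,0,0,0]]]'
python3 -m inch '[[[0,-0.06,0,0],[0,0,0,0]]]'
python3 - <<'E'
from go import *;from meas import *
c=capture('top');P=cloud(c)
for nm,ce,n,q in bottles(c,P,260,450): print(nm,ce,n,inv(plane(c,[ce],.146)[0]).round(4))
plan(sh(0,.201,.047),-12.1)
E
```

```text
clock: 27.2
eef_pos: [0.5265, -0.0362, 0.1652]
tool_rot: [0.074, 0.703, -0.071, 0.704]
ft_force: [-2.0, 5.0, 5.9]
opening: 0.0254
clock: 27.45
eef_pos: [0.5261, -0.0376, 0.1652]
tool_rot: [0.074, 0.703, -0.071, 0.704]
ft_force: [-1.5, 4.7, 7.9]
opening: 0.0255
amber [390.52293578 254.70458716] 1090 [-0.012   0.0494  0.031 ]
cap [384.37078652 228.58426966] 178 [0.0485 0.0785 0.031 ]
cap [405.67032967 235.43956044] 182 [0.0438 0.0226 0.031 ]
clock 27.5 tcp [ 0.5261 -0.0377  0.1652] row frame [0.0031 0.2004 0.0502] toolx [ 0.002  0.003 -1.   ] jaw -11.8 j6 1.58 F [-1.   4.5  7.5] open 0.026
turn world deg -0.33  row turn units (tool x down => sign -) 0.06 or -29.94
shift now-axes units [ 0.13  0.02 -0.12]  after-turn axes [ 0.13  0.02 -0.12]
```

```bash
python3 -m inch '[[[0,-0.05,0,0],[0,0,0,0]]]'
python3 -m inch '[[[0,-0.04,0,0],[0,0,0,0]]]'
python3 -m inch '[[[0,-0.04,0,0],[0,0,0,0]]]'
```

```text
clock: 27.75
eef_pos: [0.5259, -0.0389, 0.1652]
tool_rot: [0.074, 0.703, -0.071, 0.704]
ft_force: [-0.5, 5.0, 7.0]
opening: 0.0257
clock: 28.0
eef_pos: [0.5258, -0.0393, 0.1652]
tool_rot: [0.074, 0.703, -0.071, 0.704]
ft_force: [-0.4, 6.1, 7.8]
opening: 0.0255
clock: 28.25
eef_pos: [0.5256, -0.04, 0.1652]
tool_rot: [0.074, 0.703, -0.071, 0.704]
ft_force: [-0.7, 5.9, 6.9]
opening: 0.0256
```

```bash
python3 -m inch '[[[0,-0.04,0,0],[0,0,0,0]]]'
python3 -m inch '[[[0,-0.04,0,0],[0,0,0,0]]]'
python3 -m inch '[[[0,-0.04,0,0],[0,0,0,0]]]'
```

```text
clock: 28.5
eef_pos: [0.5255, -0.0405, 0.1652]
tool_rot: [0.074, 0.703, -0.07, 0.704]
ft_force: [0.1, 7.8, 7.5]
opening: 0.0257
clock: 28.75
eef_pos: [0.5254, -0.0411, 0.1652]
tool_rot: [0.075, 0.703, -0.07, 0.704]
ft_force: [0.7, 9.7, 7.3]
opening: 0.0251
clock: 29.0
eef_pos: [0.5254, -0.0411, 0.1652]
tool_rot: [0.075, 0.702, -0.069, 0.704]
ft_force: [0.4, 11.5, 7.5]
opening: 0.0254
```

Position has stalled and the force is climbing (6 to 11.5 N), so the row is tight. Release and look.

```bash
python3 -m inch '[[[0,0.05,0,0],[0,0,0,0],[0,0,0,0],[0,0,0,0],[-0.4,0,0,0],[-0.8,0,0,0],[-0.9,0,0,0],[-0.9,0,0,0],[-0.5,0,0,0]]]' 60
python3 -m inch '[[[0,1,0,0],[0,1,0,0],[0,1,0,0],[0,1,0,0],[0,1,0,0],[0,1,0,0],[0,1,0,0],[0,1,0,0],[0,1,0,0],[0,0,0,0]]]'
python3 - <<'E'
from go import *;from meas import *
c=capture('top');P=cloud(c)
for nm,ce,n,q in bottles(c,P,260,450): print(nm,ce,n,inv(plane(c,[ce],.146)[0]).round(4),"ztop",np.percentile(q[:,2],95).round(4))
z=P[...,2];g=np.zeros_like(z,bool);g[215:260,310:350]=1;g&=(z>.18)&(z<.2)
if g.any(): print("grip",g.sum(),inv(P[g].mean(0)).round(4))
cv2.imwrite('pics/c8.png',cv2.resize(c['image'][150:330,260:450],None,fx=3,fy=3))
print(read_state()["ft_force"])
E
```

```text
clock: 30.12
eef_pos: [0.5252, -0.0439, 0.2534]
tool_rot: [0.073, 0.702, -0.073, 0.704]
ft_force: [0.7, 0.4, -0.1]
opening: 0.0602
clock: 31.38
eef_pos: [0.5704, 0.1777, 0.2511]
tool_rot: [0.072, 0.704, -0.072, 0.703]
ft_force: [0.2, -0.2, -0.6]
opening: 0.06
amber [379.58813161 251.55992949] 1702 [-0.0105  0.0778  0.031 ] ztop 0.172
cap [363.04864865 223.62702703] 185 [0.0485 0.1335 0.031 ] ztop 0.1664
cap [384.85945946 228.56756757] 185 [0.0488 0.0774 0.031 ] ztop 0.1667
cap [406.08648649 235.38378378] 185 [0.0442 0.0216 0.031 ] ztop 0.1663
grip 55 [-0.0009  0.1961  0.0765]
[-0.24707154  0.16517231 -0.02044189]
```

View pics/c8.png

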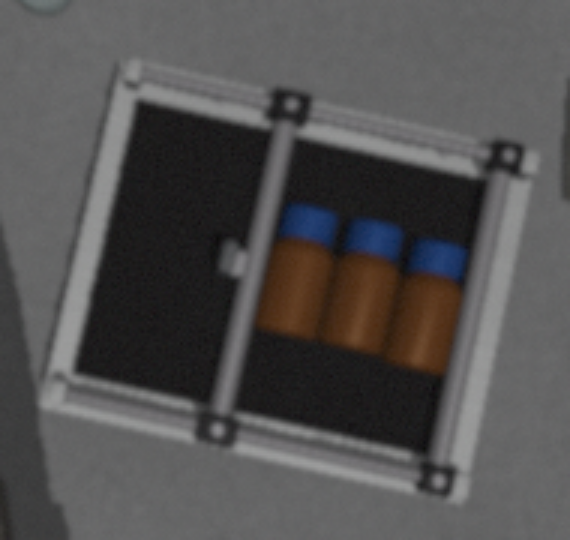

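```bash
python3 -c "
from rig import *
print(job_done(), read_state()['clock'])"
```

```text
the job is handed in; nothing more can be done
the job is handed in; nothing more can be done
```

I slid the clamp bar back, laid the amber bottle from the tray on its side next to the other two, and slid the bar up until the row was tight. The job is handed in; the robot reports no verdict.

- **Row:** in the last picture all three bottles lie side by side between the bars. The caps are 56 mm apart along y, which is exactly one bottle width, and all their tops are at the same height.
- **Forces:** the bottle touched down at about 2.5 N and was then released. On the final push the bar stopped moving while the force rose from 6 to 11.5 N. I then backed off, and the gripper was clear and unloaded.
- **Disagreement:** the camera put the row 5–6 mm short of nominal along y. Bottle a's cap read 21.6 mm instead of 28, and the grip 196 mm instead of 201. The offset is nearly the same for all of them, so I read it as a frame error, not a gap. The bar position was therefore not confirmed to better than about 5 mm, but the stall and the cap spacing both say the row is tight.
- **Not checked:** I did not re-measure the tip box, beaker or tube rack at the end. The arm's paths stayed clear of them.

The last robot clock reading, before hand-in, was 31.4 s of the 58 s allowed.

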